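# Put away the check weights and lift the outer lid off

## Robot

A 6-joint arm with a two-finger parallel gripper is mounted at the origin on the work surface. World frame = base frame: x ahead of the robot, y to its left, z up, the work surface at z = 0. Lengths are in m, angles in rad, forces in N, time in s.
With the tool pointing down it reaches from about 0.325 to 0.775 m from the base axis. Payload 5.5 kg.
Tool frame: the origin (TCP) lies at the very end of the fingers, on their centre line; the grasp point (between the pads) lies ctrl.hold_point_z behind it (ctrl.hold_point_z is the distance from the TCP to the grasp point, in m); z points along the fingers, y is the line along which they close (so a half turn about z gives the same grasp; the last joint's range is limited). The gripper opens to 88 mm and grips with 3 to 60 N. Pads are 20 mm wide; open, the fingers measure 115 mm over their backs; the gripper's body (75 mm by 178 mm) begins 61 mm behind the grasp point.
Start: joints at [1.111, 0.091, 1.231, -0, 1.82, -0.057], TCP at [0.235, 0.552, 0.195] pointing down, gripper open.
Joint ranges: [-2.87, 2.87], [-0.86, 2.18], [0.17, 2.46], [-1.51, 4.65], [0.06, 2.69], [-2.65, 2.65]. Speed limits (rad/s): [2.57, 2.57, 3.01, 3.14, 3.14, 3.14].

## Interface

Orientations are given as a unit quaternion [x, y, z, w].
In Python, from workcell import ctrl gives the robot as it stands.
- The arm moves only by the tool step_arm, never from a script. Its argument "commands" is a list of rows, each a list of 5 numbers: the shift along the world's x, y, z in units of 25 mm (1.0 is 25 mm), then the turn about the world's z in units of 6 degrees (1.0 is 6 degrees), then the finger opening in mm, from 0 to 87.8. A call has 1 to 10 rows; each row is the pose to reach, as a shift and turn from the pose commanded when the call began; what a row does not reach only later rows make up. A row lasts 1/12 s, in which the tool goes at most 41.7 mm and 7.16 degrees, less where a joint would pass 70% of its speed; a pose out of reach is approached as far as the arm can. A call with a gripper value outside its range is refused whole. The fingers move at their own pace and stop on an object; "grip_force" is the grip in N (left out, the last holds). Time passes only in rows, so rows that repeat a pose let the fingers close. It gives the time, the measured TCP pose, the force, the opening and the grip force at its end, in the units of the state.
- ctrl.get_obs(): the state, without advancing time (a new reading comes with each control period).
- ctrl.grab_frame(name): name is "scene" or "top"; returns a dict with "color" (384x512x3 uint8, red, green, blue), "camera_matrix" (3x3 intrinsics, pixels), "pose" (4x4, takes a point from camera to world coordinates). Camera axes: x right, y down, z forward; pixel columns grow to the right and rows downward; lengths in m; the calibration is good to about 2 mm. A picture is of the moment at which its call begins. There is no depth.
- ctrl.finish_job(): hands the job in; it is judged then, once.
The state is a dict: "time": time; "joint_positions": joint angles; "joint_velocities": joint speeds; "effort": joint torques, N m; "ee_pos": TCP position; "orientation": TCP orientation; "force": force on the tool from outside, world axes, zero at the start; "ft_torque": the same for the moment, N m; "finger_gap": finger opening in m; "grasp_force": force on a finger pad.
Only numpy, scipy, OpenCV 4.12 (cv2) and the standard library are available. Lean on these libraries where they do the work, as an engineer would, in place of code of your own. Each camera call takes 0.05 s, during which the arm holds its last target. There are 200 camera calls.

## Task

Put the two steel check weights into their own pockets in the steel case (large in the large pocket, small in the small one), then lower the two nested lids onto it together, still nested, until the inner lid sits fully home on the rim, and let go. Then lift off the white outer lid alone, leaving the inner lid seated, and finish while still holding the outer lid up level, about 10 cm above where it sat, so the inner lid can be inspected. Drop nothing, and leave the other things on the bench where they are.

Things in the scene. Friction and masses are not known exactly. Their poses are not given: they have to be found in the camera images.
- case: open rectangular stainless case, fixed to the bench, 160 (its x) x 100 (its y) x 82 mm high, walls 5 mm, inside 150 x 90 mm. Origin: centre of its underside. Inside is a grey plastic block, top 30 mm above the bench, with two round pockets 25 mm deep along the case's x axis, 34 mm either side of the centre, their edges chamfered 3 mm
- large_pocket (a point): centre of the floor of the large pocket (44 mm bore), 5 mm above the bench, at x = -34 mm in the case's frame; its axes are parallel to the case's
- small_pocket (a point): centre of the floor of the small pocket (34 mm bore), 5 mm above the bench, at x = +34 mm in the case's frame
- case_seat (a point): where the inner lid's origin lies when fully home: on the case's axis, 72 mm above the bench (10 mm below the rim); axes parallel to the case's
- large_weight: steel check weight standing upright, about 450 g: body 40 mm diameter x 42 mm high, neck 12 mm diameter x 6 mm, then a knob 18 mm diameter x 14 mm; 62 mm high in all. Origin: centre of its underside, z up
- small_weight: smaller steel check weight standing upright, about 200 g: body 30 mm diameter x 34 mm high, neck 12 mm diameter x 8 mm, then a knob 18 mm diameter x 14 mm; 56 mm high in all. Origin: centre of its underside, z up
- inner_lid: inner lid, steel, 280 g, loose; a half turn fits the case too. Origin: centre of the plug's underside, z up. Above it: plug 0 to 10 mm (lower half 139 x 79, upper 145 x 85 mm: 2.5 mm play a side in the case), plate 10 to 14 mm (162 x 102 mm, rests on the case's rim), then an upright tab up to 68 mm. Hidden under the outer lid but for the tab
- inner_tab (a point): top centre of the inner lid's tab, 68 mm above the inner lid's origin: a flat upright bar 40 mm long (lid's x) and 14 mm thick (lid's y) that sticks out 26 mm above the outer lid's sleeve. Lifting by the tab carries both lids, the outer lying on the inner
- outer_lid: white plastic outer lid, 200 g, loose, nested on the inner lid: its origin 14 mm above the inner lid's, axes parallel. Origin: centre of the underside of its top plate (175 x 115 x 4 mm); a 3 mm thick skirt reaches 10 mm below the origin and passes outside the case with 4.5 mm play a side
- outer_sleeve (a point): top centre of the outer lid's sleeve, a rectangular tube rising from its plate, 4 to 28 mm above the outer lid's origin, outside 57 mm long (lid's x) and 31 mm wide (lid's y), around the tab with 2.5 mm play a side. Gripped across its 31 mm, it lifts the outer lid alone
- jar: bystander: closed jar, 60 mm diameter, 100 mm high; leave it alone
- tape: bystander: roll of tape, 90 mm diameter, 45 mm high; leave it alone
- marker: bystander: black marker pen lying, 16 mm thick; leave it alone
- bowl: bystander: steel bowl, 110 mm rim diameter, 50 mm high; leave it alone
- spatula: bystander: spatula lying flat; leave it alone
- cup: bystander: steel cup, 70 mm diameter, 70 mm high; leave it alone
Mind the look-alikes: they are no part of the job. What is shaped like the outer_lid but turquoise is not meant. What is shaped like the large_weight but brown or purple is not meant.

How it is judged:
By the outcome, as a careful person would: the job done as asked, in the order asked, and still so for the second after the job is handed in, while the arm keeps its last pose, push and grip.
It also fails if it takes over 72 s, if anything falls off the work surface, if the arm or the gripper's body presses on something with over 40 N, if the wrist force passes 120 N, or if a joint passes its speed limit or range.

## Working session

There is one attempt and no reset: what is moved stays moved. The work goes in short steps, Python scripts to look and compute and a tool call to move; the robot and the scene stay as the last step left them, time stands still between calls to the robot, and variables do not carry over. Pictures are saved under pics/ and viewed, at most 10 in all, crops included, and the job is handed in when it is done.

Besides the shell and the picture viewer there is one more tool, called after "Request:" as name(argument=value, ...), one argument or row to a line, values as JSON. step_arm: Moves the arm, as the interface text tells. Its arguments: {"type":"object","properties":{"commands":{"type":"array"},"grip_force":{"type":"number"}},"required":["commands"]}

```bash
mkdir -p pics
cat > h.py <<'E'
import numpy as np, cv2
from workcell import ctrl
def grab(n):
    f=ctrl.grab_frame(n); return f
def ray(f,uv,z):
    K=np.array(f["camera_matrix"]);T=np.array(f["pose"])
    d=T[:3,:3]@np.linalg.solve(K,[uv[0],uv[1],1.]); o=T[:3,3]
    return o+d*(z-o[2])/d[2]
def proj(f,p):
    T=np.linalg.inv(np.array(f["pose"]));c=T[:3,:3]@np.array(p)+T[:3,3]
    q=np.array(f["camera_matrix"])@c; return q[:2]/q[2]
E
python3 - <<'E'
from h import *
import pickle
for n in("top","scene"):
    f=grab(n);pickle.dump(f,open(n+"0.pkl","wb"))
    cv2.imwrite(f"pics/{n}0.png",cv2.resize(f["color"][:,:,::-1],None,fx=1.5,fy=1.5,interpolation=cv2.INTER_CUBIC))
    print(n,np.round(f["camera_matrix"],1).tolist(),np.round(f["pose"],3).tolist())
o=ctrl.get_obs();print(o,ctrl.hold_point_z)
E
```

```text
top [[358.7, 0.0, 258.0], [0.0, 358.7, 189.7], [0.0, 0.0, 1.0]] [[-0.004, -0.979, 0.204, 0.281], [-1.0, 0.004, 0.003, 0.07], [-0.003, -0.204, -0.979, 1.206], [0.0, 0.0, 0.0, 1.0]]
scene [[417.9, 0.0, 249.1], [0.0, 417.9, 189.4], [0.0, 0.0, 1.0]] [[0.854, 0.378, -0.359, 0.929], [0.521, -0.642, 0.563, -0.601], [-0.018, -0.667, -0.744, 0.959], [0.0, 0.0, 0.0, 1.0]]
{'time': 0.1, 'joint_positions': array([ 1.11129152e+00,  9.18270739e-02,  1.23173944e+00, -1.62850637e-05,
        1.81978065e+00, -5.66794082e-02]), 'joint_velocities': array([-8.37114707e-05, -1.74471306e-03, -1.27912700e-03,  1.88421612e-05,
        8.96592119e-04,  3.54937822e-04]), 'effort': array([ 2.67621945e-03, -4.47861171e+01, -4.07567096e+01,  7.01341918e-02,
        2.85167748e-02, -1.21438866e-04]), 'ee_pos': array([0.23507464, 0.55170808, 0.19420863]), 'orientation': array([ 2.00055554e-01,  9.79784163e-01, -8.50212958e-04, -2.16275345e-04]), 'force': array([-0.64142853,  0.0666896 ,  0.60899578]), 'ft_torque': array([ 0.04264213, -0.01719245, -0.03963532]), 'grasp_force': 0.0, 'finger_gap': 0.08791415189738745} 0.0187
```

View pics/top0.png

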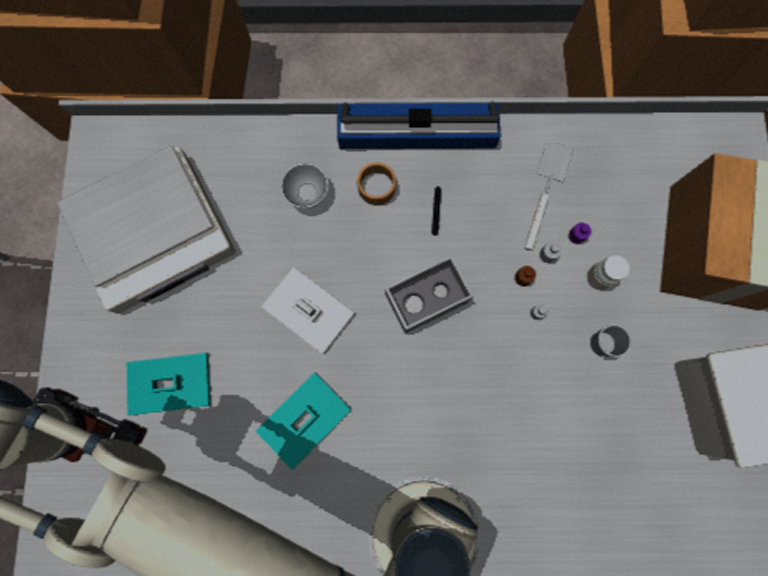

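View pics/scene0.png

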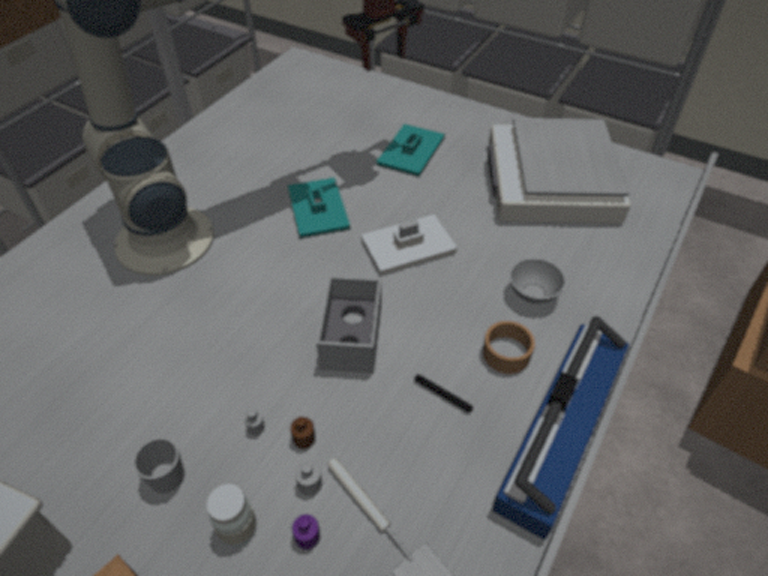

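Top view (at 1.5x): case at (430,296), large pocket (413,303), small pocket (441,290), large weight (551,253), small weight (540,312), and white lid (308,309). I'll zoom in to measure.

Run:
```python
from h import *
import pickle
t=pickle.load(open("top0.pkl","rb"));s=pickle.load(open("scene0.pkl","rb"))
def crop(f,x,y,w,h,k): return cv2.resize(f["color"][y:y+h,x:x+w,::-1],(w*k,h*k),interpolation=cv2.INTER_CUBIC)
a=crop(t,252,170,66,50,6)   # case
b=crop(t,344,155,66,60,6)   # weights
c=crop(s,205,180,66,70,6)   # case scene
d=crop(s,155,265,66,70,6)
H=np.zeros((600,800,3),np.uint8)
a=a[:300];H[:300,:396]=a;H[:300,400:796]=b[:300];H[300:600,:396]=c[:300];H[300:600,400:796]=d[:300]
cv2.imwrite("pics/comp.png",H)
for n,f,roi in(("t",t,(165,170,80,75)),("s",s,(230,130,90,60))):
    x,y,w,h=roi;im=f["color"][y:y+h,x:x+w].astype(int)
    m=((im.min(2)>np.percentile(im.min(2),50)+18)).astype(np.uint8)
    cs,_=cv2.findContours(m,cv2.RETR_EXTERNAL,cv2.CHAIN_APPROX_NONE);cc=max(cs,key=cv2.contourArea)
    print(n,np.percentile(im.min(2),[10,50,75,90,99]),cv2.contourArea(cc),[(v[0]+x,v[1]+y) for v in cv2.approxPolyDP(cc,4,True)[:,0].tolist()])
    r=cv2.minAreaRect(cc);print(r[0][0]+x,r[0][1]+y,r[1],r[2])
    for z in(.018,):print(ray(f,(r[0][0]+x,r[0][1]+y),z))
```

```text
t [139. 144. 163. 171. 173.] 1613.0 [(195, 179), (175, 204), (214, 234), (234, 208)]
204.39591217041016 206.03531646728516 (50.3011360168457, 33.83894729614258) 37.5685920715332
[0.472976   0.25325485 0.018     ]
s [109.9 133.  137.  161.  165. ] 862.5 [(302, 162), (289, 143), (279, 146), (284, 159), (277, 165), (262, 165), (264, 150), (242, 156), (254, 178)]
272.24925231933594 160.39020919799805 (25.152620315551758, 56.4296875) 74.35775756835938
[0.47434008 0.25502785 0.018     ]
```

View pics/comp.png

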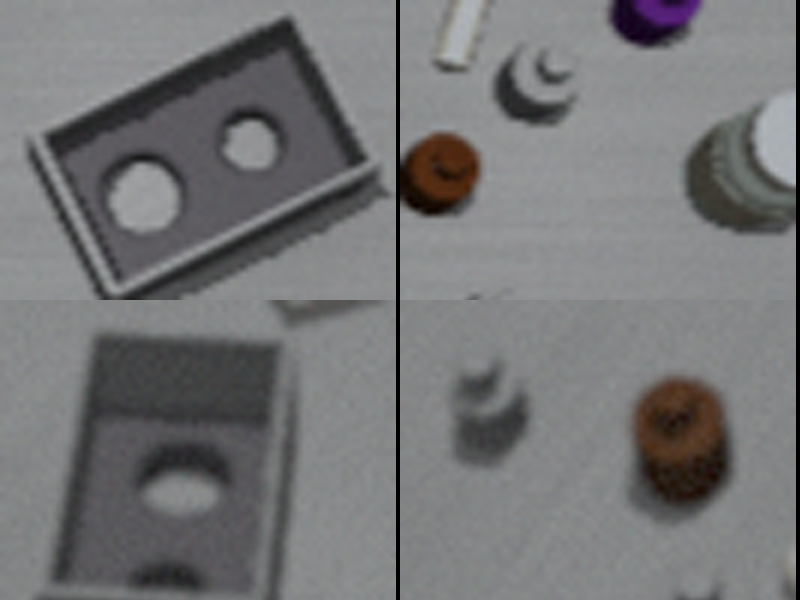

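Crop picture, top-left panel: case outer corners about (33,138), (292,15), (382,165), (110,295), with pocket rims centred at (143,195) and (252,138). The scene panel shows the large pocket at (184,178).

Run:
```python
from h import *
import pickle
t=pickle.load(open("top0.pkl","rb"));s=pickle.load(open("scene0.pkl","rb"))
P=lambda u,v,x,y,k=6:((u+.5)/k-.5+x,(v+.5)/k-.5+y)
r=lambda a:np.round(a,4)
c=[ray(t,P(u,v,252,170),.082)[:2] for u,v in((31,138),(292,15),(382,165),(110,296))]
print("case corners",r(c),r(np.mean(c,0)),[r(np.linalg.norm(c[i]-c[i-1])) for i in range(4)])
L=ray(t,P(143,195,252,170),.029);S=ray(t,P(252,138,252,170),.029);print("pockets top",r(L),r(S),r((L+S)/2),np.linalg.norm(L-S),np.degrees(np.arctan2(*(S-L)[1::-1])))
print("L scene",r(ray(s,P(184,178,205,180),.029)))
l=[ray(t,q,.018)[:2] for q in((195,179),(175,204),(214,234),(234,208))]
print("lid",r(l),r(np.mean(l,0)),np.degrees(np.arctan2(*(l[2]-l[1])[::-1])),np.degrees(np.arctan2(*(l[3]-l[0])[::-1])))
def crop(f,x,y,w,h,k): return cv2.resize(f["color"][y:y+h,x:x+w,::-1],(w*k,h*k),interpolation=cv2.INTER_CUBIC)
A=[crop(t,354,158,26,20,15),crop(t,347,198,26,20,15),crop(s,192,303,26,28,10),crop(s,157,268,26,28,10),crop(t,192,192,26,28,10)]
H=np.zeros((600,800,3),np.uint8);H[:300,:390]=A[0];H[:300,400:790]=A[1];
for i in range(3):H[310:590,i*265:i*265+260]=A[2+i]
cv2.imwrite("pics/w.png",H)
```

```text
case corners [[ 0.5054  0.0772]
 [ 0.5724 -0.0636]
 [ 0.49   -0.1091]
 [ 0.4208  0.036 ]] [ 0.4971 -0.0149] [np.float64(0.0942), np.float64(0.1559), np.float64(0.0941), np.float64(0.1608)]
pockets top [0.4835 0.0155 0.029 ] [ 0.5155 -0.0456  0.029 ] [ 0.4995 -0.0151  0.029 ] 0.06902906421950955 -62.41305651746655
L scene [0.4863 0.0163 0.029 ]
lid [[0.5663 0.2878]
 [0.4803 0.3522]
 [0.3795 0.219 ]
 [0.4659 0.1539]] [0.473  0.2532] -127.13375545324023 -126.86487823907366
```

View pics/w.png

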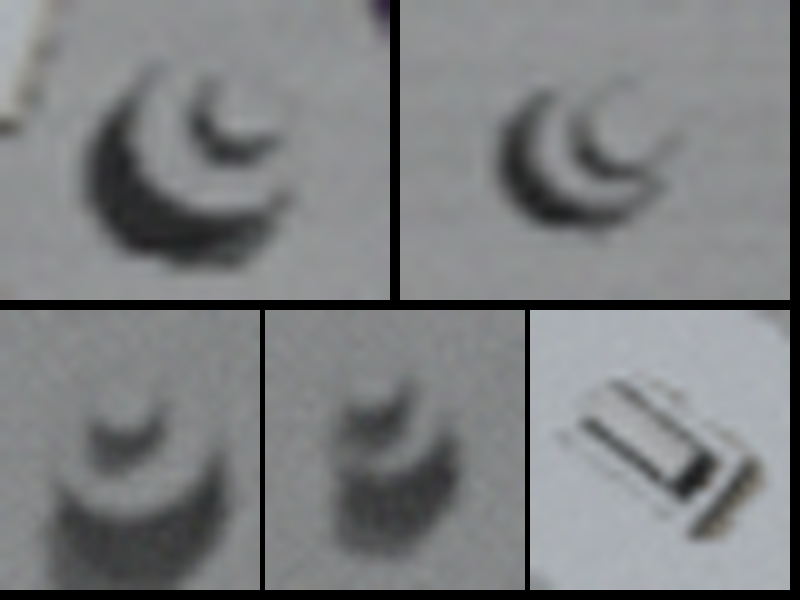

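Crop picture, top-row top views: large weight knob disc centre (245,98), body top (219,119). Small weight knob disc (627,126), body top (605,132). Bottom row has the scene views and the lid's tab and sleeve.

Run:
```python
from h import *
import pickle
t=pickle.load(open("top0.pkl","rb"));s=pickle.load(open("scene0.pkl","rb"))
P=lambda u,v,x,y,k:((u+.5)/k-.5+x,(v+.5)/k-.5+y)
for n,f,q,z in(("L knob t",t,P(245,98,354,158,15),.062),("L body t",t,P(219,119,354,158,15),.042),("L knob s",s,P(126,90,192,303,10),.062),("L body s",s,P(140,138,192,303,10),.042),
("S knob t",t,P(227,126,347,198,15),.056),("S body t",t,P(205,132,347,198,15),.034),("S knob s",s,P(113,76,157,268,10),.056),("S body s",s,P(132,110,157,268,10),.034),
("tab t",t,P(120,125,192,192,10),.068)):print(n,np.round(ray(f,q,z),4))
print("brown",ray(t,(350.5,184),.05))
o=ctrl.get_obs();from scipy.spatial.transform import Rotation as R
m=R.from_quat(o["orientation"]).as_matrix();print(o["ee_pos"],"yaxis deg",np.degrees(np.arctan2(m[1,1],m[0,1])))
```

```text
L knob t [ 0.6039 -0.2965  0.062 ]
L body t [ 0.6047 -0.2968  0.042 ]
L knob s [ 0.6035 -0.296   0.062 ]
L body s [ 0.6059 -0.2972  0.042 ]
S knob t [ 0.4651 -0.2625  0.056 ]
S body t [ 0.4673 -0.2639  0.034 ]
S knob s [ 0.469 -0.262  0.056]
S body s [ 0.468  -0.2589  0.034 ]
tab t [0.4714 0.2484 0.068 ]
brown [ 0.53938042 -0.23199011  0.05      ]
[0.23507464 0.55170808 0.19420863] yaxis deg 66.91957983338894
```

Request:
step_arm(
  commands=[
    [14.8, -33.9, 0, -15, 40],
    [14.8, -33.9, 0, -15, 40],
    [14.8, -33.9, 0, -15, 40],
    [14.8, -33.9, 0, -15, 40],
    [14.8, -33.9, 0, -15, 40],
    [14.8, -33.9, 0, -15, 40],
    [14.8, -33.9, 0, -15, 40],
    [14.8, -33.9, 0, -15, 40],
    [14.8, -33.9, 0, -15, 40],
    [14.8, -33.9, 0, -15, 40],
  ],
  grip_force=20,
)

```text
time: 0.93
ee_pos: [0.402, 0.1682, 0.195]
orientation: [0.737, 0.675, 0.0, 0.0]
force: [1.5, 0.2, 0.2]
finger_gap: 0.0402
grasp_force: 0.0
```

Request:
step_arm(
  commands=[
    [8.1, -18.6, 0, -3, 40],
    [8.1, -18.6, 0, -3, 40],
    [8.1, -18.6, 0, -3, 40],
    [8.1, -18.6, 0, -3, 40],
    [8.1, -18.6, 0, -3, 40],
    [8.1, -18.6, 0, -3, 40],
    [8.1, -18.6, 0, -3, 40],
    [8.1, -18.6, 0, -3, 40],
    [8.1, -18.6, 0, -3, 40],
    [8.1, -18.6, 0, -3, 40],
  ],
)

```text
time: 1.77
ee_pos: [0.5685, -0.214, 0.1946]
orientation: [0.833, 0.554, -0.0, -0.0]
force: [1.4, -0.0, 0.4]
finger_gap: 0.04
grasp_force: 0.0
```

Request:
step_arm(
  commands=[
    [0, -4, -3, 0, 40],
    [0, -4, -3, 0, 40],
    [0, -4, -3, 0, 40],
  ],
)

```text
time: 2.02
ee_pos: [0.5682, -0.3137, 0.1188]
orientation: [0.832, 0.554, -0.0, -0.0]
force: [-0.5, 0.6, -0.2]
finger_gap: 0.0403
grasp_force: 0.0
```

Request:
step_arm(
  commands=[
    [1.45, 0.7, 0, 0, 40],
    [1.45, 0.7, 0, 0, 40],
    [1.45, 0.7, -1.5, 0, 40],
    [1.45, 0.7, -2.4, 0, 40],
    [1.45, 0.7, -2.92, 0, 40],
    [1.45, 0.7, -2.92, 0, 40],
  ],
)

```text
time: 2.52
ee_pos: [0.6024, -0.293, 0.0425]
orientation: [0.832, 0.554, -0.002, -0.003]
force: [-1.6, 0.8, -1.2]
finger_gap: 0.0397
grasp_force: 0.0
```

Run:
```python
from h import *
o=ctrl.get_obs();print(o["ee_pos"],o["force"])
s=grab("scene");t=grab("top")
def crop(f,u,w,h,k):
    x,y=int(u[0]-w/2),int(u[1]-h/2);return cv2.resize(f["color"][y:y+h,x:x+w,::-1],(w*k,h*k),interpolation=cv2.INTER_CUBIC)
p=o["ee_pos"]
cv2.imwrite("pics/g1.png",np.hstack([crop(f,proj(f,p),48,60,8) for f in(s,t)]))
```

```text
[ 0.60238772 -0.2929564   0.0424588 ] [-1.57122549  0.78248128 -1.24497337]
```

View pics/g1.png

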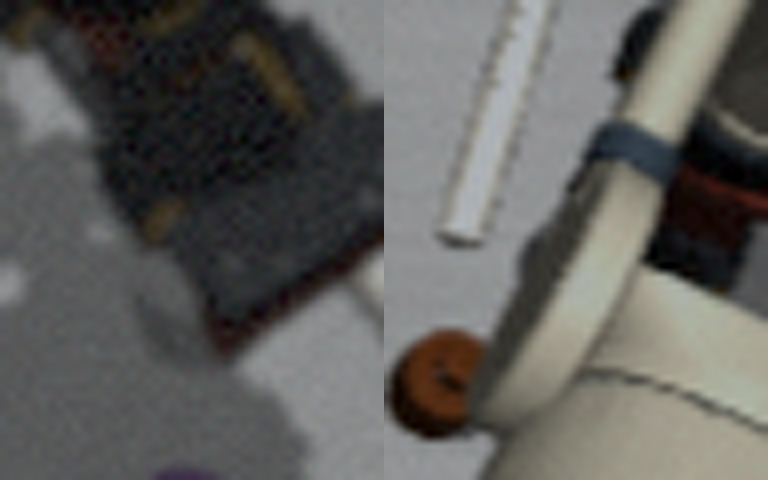

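The gripper hides the weight in both views, so I'll go by the numbers. Small correction, then close, reopen, turn 90° and close again to centre it.

Request:
step_arm(
  commands=[
    [0.08, -0.15, 0.08, 0, 40],
    [0.08, -0.15, 0.08, 0, 14],
    [0.08, -0.15, 0.08, 0, 14],
    [0.08, -0.15, 0.08, 0, 14],
    [0.08, -0.15, 0.08, 0, 14],
    [0.08, -0.15, 0.08, 0, 14],
  ],
  grip_force=10,
)

```text
time: 3.12
ee_pos: [0.6066, -0.2982, 0.0496]
orientation: [0.832, 0.554, 0.0, 0.0]
force: [-0.9, -0.0, -1.1]
finger_gap: 0.0146
grasp_force: 0.0
```

Request:
step_arm(
  commands=[
    [0, 0, 0, 0, 10],
    [0, 0, 0, 0, 10],
    [0, 0, 0, 0, 10],
    [0, 0, 0, 0, 10],
  ],
)

```text
time: 3.45
ee_pos: [0.6065, -0.2981, 0.0491]
orientation: [0.832, 0.554, -0.0, -0.0]
force: [-0.8, 0.1, 0.6]
finger_gap: 0.0099
grasp_force: 0.0
```

Run:
```python
from h import *
o=ctrl.get_obs();print(o["ee_pos"],o["force"],o["joint_positions"])
s=grab("scene")
cv2.imwrite("pics/g2.png",cv2.resize(s["color"][220:384,100:320,::-1],None,fx=3.6,fy=3.6,interpolation=cv2.INTER_CUBIC))
print(proj(s,o["ee_pos"]))
```

```text
[ 0.60647146 -0.29810403  0.04914814] [-0.78462574  0.09481029  0.58883533] [-5.07191513e-01  3.12843820e-01  1.23815116e+00  4.09155471e-06
  1.59076285e+00 -1.11011635e-01]
[205.20605631 315.42839309]
```

View pics/g2.png

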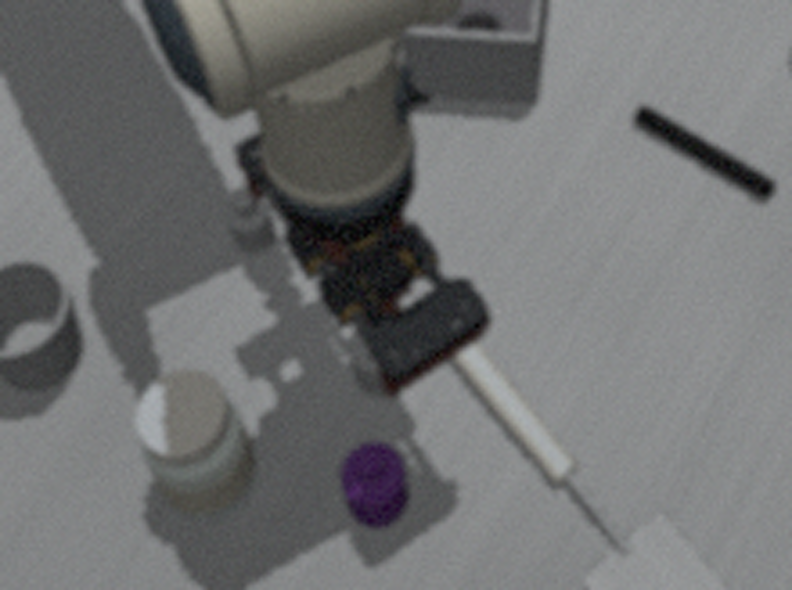

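The finger closed beside the weight, which still stands just left of it at crop (355,345). I'll open, back off and look again.

Request:
step_arm(
  commands=[
    [0, 0, 0, 0, 40],
    [0, 0, 0, 0, 40],
    [0, 0, 0, 0, 40],
    [0, 0, 0, 0, 40],
    [0, 0, 2, 0, 40],
    [0, 0, 4, 0, 40],
    [0, 0, 5, 0, 40],
    [0, 2, 5, 0, 40],
    [0, 4, 5, 0, 40],
    [0, 6, 5, 0, 40],
  ],
)

```text
time: 4.33
ee_pos: [0.6068, -0.1726, 0.1757]
orientation: [0.833, 0.553, 0.001, 0.001]
force: [0.2, 0.4, -0.6]
finger_gap: 0.04
grasp_force: 0.0
```

Request:
step_arm(
  commands=[
    [0, 9, 0, 0, 40],
    [0, 9, 0, 0, 40],
    [0, 9, 0, 0, 40],
    [0, 9, 0, 0, 40],
    [0, 9, 0, 0, 40],
    [0, 9, 0, 0, 40],
  ],
)

```text
time: 4.83
ee_pos: [0.606, 0.057, 0.1745]
orientation: [0.831, 0.556, 0.001, -0.001]
force: [-0.2, -0.1, 0.1]
finger_gap: 0.0401
grasp_force: 0.0
```

Run:
```python
from h import *
import pickle
o=ctrl.get_obs();print(o["ee_pos"])
t=grab("top");s=grab("scene");pickle.dump((t,s),open("1.pkl","wb"))
def crop(f,x,y,w,h,k): return cv2.resize(f["color"][y:y+h,x:x+w,::-1],(w*k,h*k),interpolation=cv2.INTER_CUBIC)
H=np.zeros((600,800,3),np.uint8);H[:300,:390]=crop(t,354,158,26,20,15);H[300:,:400]=crop(s,180,295,40,30,10);H[:300,400:]=crop(t,340,140,80,60,5)[:, :400];H[300:,400:]=crop(s,160,264,40,30,10)
cv2.imwrite("pics/w2.png",H)
```

```text
[0.60598339 0.05704236 0.17452476]
```

View pics/w2.png

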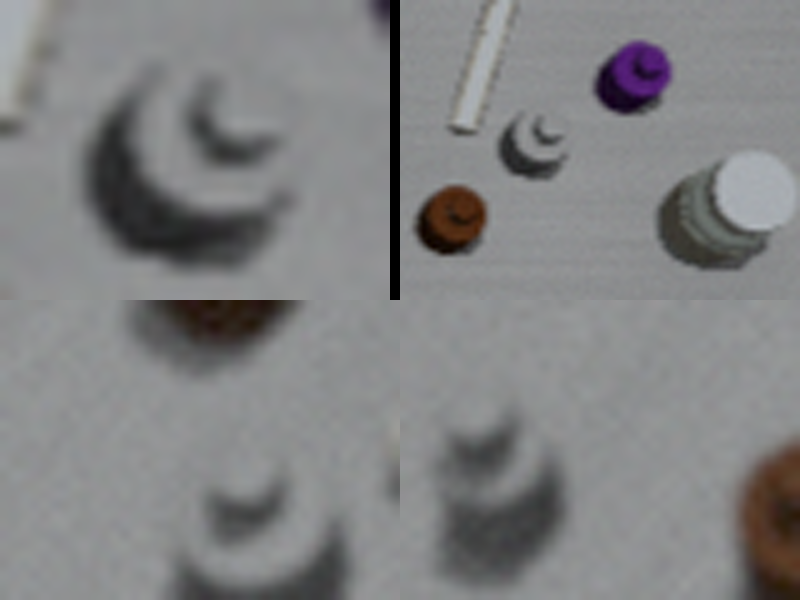

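The weight is upright and hasn't moved (same pixels as before). So the gripper wasn't where I assumed, and I'll check the TCP against the cameras.

Run:
```python
from h import *
import pickle
t,s=pickle.load(open("1.pkl","rb"))
p=np.array([.6065,-.2981,.0491]);a=np.radians(-23+.0);y=np.array([np.cos(a),np.sin(a),0]);x=np.array([-y[1],y[0],0])
for e in(-1,1):
  for zz in(.0797,.11):
    q=proj(s,p+y*.089+e*x*.0375+[0,0,zz]);print("g2 corner",(q-[100,220])*3.6)
o=ctrl.get_obs();p=o["ee_pos"];H=[]
for f in(s,t):
    im=cv2.resize(f["color"][:,:,::-1],None,fx=8,fy=8,interpolation=cv2.INTER_CUBIC)
    u=proj(f,p);c=((u+.5)*8).astype(int)
    for d in(-.02,.02):
        v=((proj(f,p+y*d)+.5)*8).astype(int);cv2.circle(im,tuple(v.tolist()),3,(0,255,0),-1)
    cv2.circle(im,tuple(c.tolist()),3,(0,0,255),-1)
    H.append(im[c[1]-250:c[1]+250,c[0]-200:c[0]+200])
cv2.imwrite("pics/tcp.png",np.hstack(H))
```

```text
g2 corner [391.4263745  439.48514505]
g2 corner [386.43839621 417.47012032]
g2 corner [501.61620116 364.06813229]
g2 corner [499.72932994 340.7818503 ]
```

View pics/tcp.png

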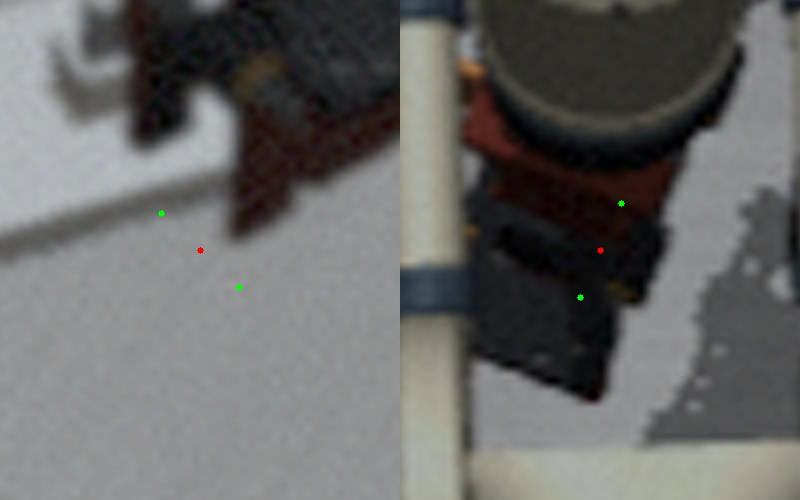

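Run:
```python
from h import *
import pickle
t=pickle.load(open("top0.pkl","rb"));s=pickle.load(open("scene0.pkl","rb"))
p=np.array([.2351,.5517,.1942]);a=np.radians(66.9);y=np.array([np.cos(a),np.sin(a),0])
for n,f in(("s",s),("t",t)):
  for d in(-.044,-.0575,.044,.0575):
    print(n,d,[np.round(proj(f,p+y*d+[0,0,z]),1).tolist() for z in(0,.03)])
g=s["color"].min(2);sub=g[5:52:2,226:286:2]
for i,r in enumerate(sub):print(5+2*i,''.join('#' if v<45 else '+' if v<80 else '.' for v in r))
# current settled check
o=ctrl.get_obs();print(o["ee_pos"],o["time"],o["joint_velocities"].round(3))
```

```text
s -0.044 [[245.0, 53.4], [244.8, 45.4]]
s -0.0575 [[241.9, 54.6], [241.6, 46.6]]
s 0.044 [[265.3, 45.5], [265.4, 37.5]]
s 0.0575 [[268.3, 44.3], [268.5, 36.4]]
t -0.044 [[97.7, 288.6], [92.7, 289.3]]
t -0.0575 [[102.1, 290.6], [97.2, 291.4]]
t 0.044 [[69.4, 275.7], [63.6, 276.0]]
t 0.0575 [[65.1, 273.7], [59.1, 274.0]]
5 .+.+++.+#####################+
7 .+.+++++####################++
9 +++++#######################++
11 .+################+#########++
13 ++###############+++########++
15 ++############+++.+++#######++
17 .+##########+..+++#######+++++
19 +++########+++++++++###+++++++
21 .++##########++++++####+++++++
23 +.+#########+++.+++####+++++++
25 +++++#######+..++++####+++++++
27 ##++++#####++++++++####+++++++
29 +##++#####+++++++++####+#+++++
31 ##+###+###+++++++++####+++++++
33 ####+######+##+##++###++++++++
35 +##########++#+++++###++++++++
37 ..+++######++#+...++####++++++
39 .....++####++#++.+..++++++#+++
41 ........+##+#+++.+.......+++##
43 ........###+++++.+.++++......+
45 .........##+...+++.++..++++...
47 ................++++++.+++++..
49 ...................++..+++..++
51 ......................++.+.+.+
[0.60625871 0.0553378  0.17439005] 4.9333 [-0.068  0.003  0.001 -0.034  0.    -0.036]
```

Both views put the real fingertips about 28 mm above the reported TCP, which explains the miss. I'll go back over the weight and probe downward on force.

Request:
step_arm(
  commands=[
    [-0.07, -14.1, 0, 0, 30],
    [-0.07, -14.1, 0, 0, 30],
    [-0.07, -14.1, 0, 0, 30],
    [-0.07, -14.1, 0, 0, 30],
    [-0.07, -14.1, 0, 0, 30],
    [-0.07, -14.1, 0, 0, 30],
    [-0.07, -14.1, 0, 0, 30],
    [-0.07, -14.1, 0, 0, 30],
    [-0.07, -14.1, 0, 0, 30],
    [-0.07, -14.1, 0, 0, 30],
  ],
)

```text
time: 5.77
ee_pos: [0.6026, -0.3071, 0.173]
orientation: [0.834, 0.551, -0.001, -0.0]
force: [0.6, 0.6, 0.7]
finger_gap: 0.0297
grasp_force: 0.0
```

Request:
step_arm(
  commands=[
    [0, 0, 0, 0, 30],
    [0, 0, -1, 0, 30],
    [0, 0, -2, 0, 30],
    [0, 0, -3, 0, 30],
    [0, 0, -4, 0, 30],
    [0, 0, -4.5, 0, 30],
    [0, 0, -4.5, 0, 30],
    [0, 0, -4.5, 0, 30],
    [0, 0, -4.5, 0, 30],
  ],
)

```text
time: 6.52
ee_pos: [0.6058, -0.3007, 0.0642]
orientation: [0.832, 0.554, 0.001, 0.001]
force: [0.3, 1.0, -0.9]
finger_gap: 0.0303
grasp_force: 0.0
```

Request:
step_arm(
  commands=[
    [-0.05, 0.16, 0, 0, 32],
    [-0.05, 0.16, -0.4, 0, 32],
    [-0.05, 0.16, -0.8, 0, 32],
    [-0.05, 0.16, -1.1, 0, 32],
    [-0.05, 0.16, -1.1, 0, 32],
    [-0.05, 0.16, -1.1, 0, 32],
  ],
)

```text
time: 7.02
ee_pos: [0.6028, -0.2963, 0.0326]
orientation: [0.832, 0.554, -0.001, -0.001]
force: [-0.4, 0.3, 0.0]
finger_gap: 0.0322
grasp_force: 0.0
```

Request:
step_arm(
  commands=[
    [0, 0, -0.15, 0, 32],
    [0, 0, -0.3, 0, 32],
    [0, 0, -0.45, 0, 32],
    [0, 0, -0.6, 0, 32],
    [0, 0, -0.6, 0, 32],
  ],
)

```text
time: 7.43
ee_pos: [0.603, -0.2964, 0.018]
orientation: [0.832, 0.554, -0.0, -0.001]
force: [-0.3, 0.7, -0.2]
finger_gap: 0.032
grasp_force: 0.0
```

Request:
step_arm(
  commands=[
    [0, 0, 0, 0, 12],
    [0, 0, 0, 0, 12],
    [0, 0, 0, 0, 12],
    [0, 0, 0, 0, 12],
    [0, 0, 0, 0, 12],
    [0, 0, 0, 0, 12],
  ],
  grip_force=6,
)

```text
time: 7.93
ee_pos: [0.6034, -0.2966, 0.0195]
orientation: [0.832, 0.554, -0.0, -0.0]
force: [-1.2, 0.2, 0.8]
finger_gap: 0.0175
grasp_force: 6.0
```

Gripped the knob at 17.5 mm. Tighten and lift.

Request:
step_arm(
  commands=[
    [0, 0, 0, 0, 10],
    [0, 0, 0, 0, 10],
    [0, 0, 0.6, 0, 10],
    [0, 0, 1.6, 0, 10],
    [0, 0, 2.8, 0, 10],
    [0, 0, 4, 0, 10],
    [0, 0, 5, 0, 10],
    [0, 0, 5, 0, 10],
    [0, 0, 5, 0, 10],
  ],
  grip_force=35,
)

```text
time: 8.68
ee_pos: [0.6043, -0.2971, 0.1449]
orientation: [0.832, 0.554, 0.001, 0.001]
force: [-0.4, 0.1, -4.1]
finger_gap: 0.0172
grasp_force: 35.0
```

Request:
step_arm(
  commands=[
    [-0.2, 0.5, 0, 0, 10],
    [-0.6, 1.5, 0, 0, 10],
    [-1.1, 2.9, 0, 0, 10],
    [-1.7, 4.4, 0, 0, 10],
    [-2.3, 6, 0, 0, 10],
    [-2.9, 7.6, 0, 0, 10],
    [-3.5, 9.1, 0, 0, 10],
    [-4.0, 10.5, 0, 0, 10],
    [-4.5, 11.7, 0, 0, 10],
    [-4.78, 12.5, 0, 0, 10],
  ],
)

```text
time: 9.52
ee_pos: [0.4814, 0.0186, 0.1405]
orientation: [0.832, 0.555, -0.002, -0.002]
force: [0.3, -0.1, -3.7]
finger_gap: 0.0168
grasp_force: 35.0
```

Request:
step_arm(
  commands=[
    [0, 0, 0, 0, 10],
    [0, 0, 0, 0, 10],
    [0, 0, 0, 0, 10],
    [0, 0, -1, 0, 10],
    [0, 0, -2, 0, 10],
    [0, 0, -2.5, 0, 10],
    [0, 0, -2.5, 0, 10],
    [0, 0, -2.5, 0, 10],
  ],
)

```text
time: 10.18
ee_pos: [0.4835, 0.0151, 0.0807]
orientation: [0.833, 0.554, -0.001, -0.001]
force: [-0.7, -1.0, -4.3]
finger_gap: 0.0169
grasp_force: 35.0
```

Request:
step_arm(
  commands=[
    [0.05, 0.02, -0.4, 0, 10],
    [0.05, 0.02, -0.8, 0, 10],
    [0.05, 0.02, -1.15, 0, 10],
    [0.05, 0.02, -1.3, 0, 10],
    [0.05, 0.02, -1.4, 0, 10],
    [0.05, 0.02, -1.5, 0, 10],
    [0.05, 0.02, -1.5, 0, 10],
    [0.05, 0.02, -1.5, 0, 10],
  ],
)

```text
time: 10.85
ee_pos: [0.4854, 0.0164, 0.0445]
orientation: [0.832, 0.554, 0.0, 0.0]
force: [-0.1, -0.4, -3.6]
finger_gap: 0.0167
grasp_force: 35.0
```

Request:
step_arm(
  commands=[
    [0, 0, -0.2, 0, 10],
    [0, 0, -0.4, 0, 10],
    [0, 0, -0.55, 0, 10],
    [0, 0, -0.68, 0, 10],
    [0, 0, -0.68, 0, 10],
    [0, 0, -0.68, 0, 10],
  ],
)

```text
time: 11.35
ee_pos: [0.485, 0.0163, 0.0268]
orientation: [0.832, 0.554, -0.0, -0.0]
force: [0.7, 0.7, -3.3]
finger_gap: 0.0169
grasp_force: 35.0
```

Request:
step_arm(
  commands=[
    [0, 0, -0.06, 0, 10],
    [0, 0, -0.12, 0, 10],
    [0, 0, -0.12, 0, 10],
    [0, 0, -0.12, 0, 10],
  ],
)

```text
time: 11.68
ee_pos: [0.4855, 0.0164, 0.0244]
orientation: [0.832, 0.554, 0.0, 0.0]
force: [-0.1, 0.8, -3.9]
finger_gap: 0.0168
grasp_force: 35.0
```

Request:
step_arm(
  commands=[
    [0, 0, -0.04, 0, 10],
    [0, 0, -0.08, 0, 10],
    [0, 0, -0.08, 0, 10],
    [0, 0, -0.08, 0, 10],
  ],
)

```text
time: 12.02
ee_pos: [0.4858, 0.0165, 0.0244]
orientation: [0.832, 0.554, 0.001, 0.0]
force: [-5.2, 0.4, 7.5]
finger_gap: 0.0172
grasp_force: 35.0
```

Request:
step_arm(
  commands=[
    [0, 0, 0.06, 0, 10],
    [0, 0, 0.06, 0, 32],
    [0, 0, 0.06, 0, 32],
    [0, 0, 0.06, 0, 32],
    [0, 0, 0.06, 0, 32],
    [0, 0, 1, 0, 32],
    [0, 0, 2.4, 0, 32],
    [0, 0, 3.8, 0, 32],
    [0, 0, 5, 0, 32],
    [0, 0, 5, 0, 32],
  ],
)

```text
time: 12.85
ee_pos: [0.4882, 0.0163, 0.1549]
orientation: [0.832, 0.554, 0.005, 0.003]
force: [0.8, -0.1, 1.0]
finger_gap: 0.0321
grasp_force: 0.0
```

Request:
step_arm(
  commands=[
    [0, -1, 0, 0, 32],
    [-0.2, -2.5, 0, 0, 32],
    [-0.3, -4, 0, 0, 32],
    [-0.4, -5.5, 0, 0, 32],
    [-0.5, -7, 0, 0, 32],
    [-0.6, -8.5, 0, 0, 32],
    [-0.7, -10, 0, 0, 32],
    [-0.74, -11.1, 0, 0, 32],
    [-0.74, -11.1, 0, 0, 32],
    [-0.74, -11.1, 0, 0, 32],
  ],
)

```text
time: 13.68
ee_pos: [0.4663, -0.2621, 0.1463]
orientation: [0.833, 0.553, -0.0, -0.001]
force: [0.8, 0.4, 0.4]
finger_gap: 0.032
grasp_force: 0.0
```

Request:
step_arm(
  commands=[
    [0.03, 0, -1, 0, 32],
    [0.03, 0, -2.2, 0, 32],
    [0.03, 0, -3.3, 0, 32],
    [0.03, 0, -4.2, 0, 32],
    [0.03, 0, -4.8, 0, 32],
    [0.03, 0, -5.1, 0, 32],
    [0.03, 0, -5.27, 0, 32],
    [0.03, 0, -5.27, 0, 32],
    [0.03, 0, -5.27, 0, 32],
  ],
)

```text
time: 14.43
ee_pos: [0.4682, -0.261, 0.0166]
orientation: [0.832, 0.554, 0.0, 0.001]
force: [0.0, -0.3, 0.8]
finger_gap: 0.0319
grasp_force: 0.0
```

Request:
step_arm(
  commands=[
    [0, 0, 0, 0, 12],
    [0, 0, 0, 0, 12],
    [0, 0, 0, 0, 12],
    [0, 0, 0, 0, 12],
    [0, 0, 0, 0, 12],
    [0, 0, 0, 0, 12],
  ],
  grip_force=6,
)

```text
time: 14.93
ee_pos: [0.4679, -0.2614, 0.0166]
orientation: [0.832, 0.554, 0.0, 0.001]
force: [-0.7, 1.0, 4.7]
finger_gap: 0.018
grasp_force: 6.0
```

Request:
step_arm(
  commands=[
    [0, 0, 0, 0, 10],
    [0, 0, 0, 0, 10],
    [0, 0, 0.6, 0, 10],
    [0, 0, 1.6, 0, 10],
    [0, 0, 2.8, 0, 10],
    [0, 0, 4, 0, 10],
    [0, 0, 5, 0, 10],
    [0, 0, 5, 0, 10],
    [0, 0, 5, 0, 10],
  ],
  grip_force=35,
)

```text
time: 15.68
ee_pos: [0.4682, -0.2616, 0.1411]
orientation: [0.832, 0.554, 0.0, 0.001]
force: [-0.4, -0.2, -2.8]
finger_gap: 0.0168
grasp_force: 34.9
```

Request:
step_arm(
  commands=[
    [0.1, 0.4, 0, 0, 10],
    [0.3, 1.4, 0, 0, 10],
    [0.5, 2.6, 0, 0, 10],
    [0.8, 4, 0, 0, 10],
    [1.1, 5.4, 0, 0, 10],
    [1.4, 6.7, 0, 0, 10],
    [1.7, 7.8, 0, 0, 10],
    [1.9, 8.65, 0, 0, 10],
    [1.9, 8.65, 0, 0, 10],
    [1.9, 8.65, 0, 0, 10],
  ],
)

```text
time: 16.52
ee_pos: [0.5139, -0.0432, 0.1377]
orientation: [0.832, 0.555, -0.002, -0.001]
force: [0.1, 0.3, -3.0]
finger_gap: 0.0168
grasp_force: 34.9
```

Request:
step_arm(
  commands=[
    [0, 0, -0.8, 0, 10],
    [0, 0, -1.8, 0, 10],
    [0, 0, -2.6, 0, 10],
    [0, 0, -3.1, 0, 10],
    [0, 0, -3.4, 0, 10],
    [0, 0, -3.4, 0, 10],
    [0, 0, -3.4, 0, 10],
    [0, 0, -3.4, 0, 10],
  ],
)

```text
time: 17.18
ee_pos: [0.5158, -0.0452, 0.0569]
orientation: [0.833, 0.554, 0.001, 0.001]
force: [1.1, -0.2, -2.2]
finger_gap: 0.0168
grasp_force: 34.9
```

Request:
step_arm(
  commands=[
    [0, 0, -0.2, 0, 10],
    [0, 0, -0.35, 0, 10],
    [0, 0, -0.5, 0, 10],
    [0, 0, -0.6, 0, 10],
    [0, 0, -0.6, 0, 10],
    [0, 0, -0.6, 0, 10],
  ],
)

```text
time: 17.68
ee_pos: [0.515, -0.0448, 0.0402]
orientation: [0.832, 0.554, -0.0, -0.0]
force: [1.0, 0.5, -3.2]
finger_gap: 0.0171
grasp_force: 34.9
```

Request:
step_arm(
  commands=[
    [0, 0, -0.2, 0, 10],
    [0, 0, -0.4, 0, 10],
    [0, 0, -0.6, 0, 10],
    [0, 0, -0.7, 0, 10],
    [0, 0, -0.76, 0, 10],
    [0, 0, -0.76, 0, 10],
    [0, 0, -0.76, 0, 10],
  ],
)

```text
time: 18.27
ee_pos: [0.5151, -0.0448, 0.0217]
orientation: [0.832, 0.554, 0.0, -0.0]
force: [-1.5, 1.0, 0.5]
finger_gap: 0.0171
grasp_force: 34.9
```

Request:
step_arm(
  commands=[
    [0, 0, -0.03, 0, 10],
    [0, 0, 0, 0, 32],
    [0, 0, 0, 0, 32],
    [0, 0, 0, 0, 32],
    [0, 0, 0, 0, 32],
    [0, 0, 1, 0, 32],
    [0, 0, 2.4, 0, 32],
    [0, 0, 3.8, -1, 32],
    [0, 0, 5, -2, 32],
    [0, 0, 5, -2.4, 32],
  ],
)

```text
time: 19.1
ee_pos: [0.5178, -0.0454, 0.1543]
orientation: [0.897, 0.443, 0.005, 0.003]
force: [0.5, 0.3, 1.4]
finger_gap: 0.0322
grasp_force: 0.0
```

Request:
step_arm(
  commands=[
    [0, -4, 2, 0, 32],
    [0, -4, 2, 0, 32],
    [0, -4, 2, 0, 32],
    [0, -4, 2, 0, 32],
    [0, -4, 2, 0, 32],
    [0, -4, 2, 0, 32],
  ],
)

```text
time: 19.6
ee_pos: [0.5148, -0.1444, 0.1957]
orientation: [0.895, 0.445, -0.0, -0.001]
force: [-0.1, 0.6, 0.3]
finger_gap: 0.0322
grasp_force: 0.0
```

Run:
```python
from h import *
import pickle
t=grab("top");s=grab("scene");pickle.dump((t,s),open("2.pkl","wb"))
def crop(f,x,y,w,h,k): return cv2.resize(f["color"][y:y+h,x:x+w,::-1],(w*k,h*k),interpolation=cv2.INTER_CUBIC)
H=np.zeros((600,800,3),np.uint8)
H[:300,:400]=crop(t,190,190,32,24,12.5) if 0 else cv2.resize(t["color"][194:218,190:222,::-1],(400,300),interpolation=cv2.INTER_CUBIC)
H[:300,400:]=cv2.resize(s["color"][143:167,257:289,::-1],(400,300),interpolation=cv2.INTER_CUBIC)
H[300:,:400]=cv2.resize(s["color"][185:239,205:277,::-1],(400,300),interpolation=cv2.INTER_CUBIC)
H[300:,400:]=cv2.resize(t["color"][170:221,252:320,::-1],(400,300),interpolation=cv2.INTER_CUBIC)
cv2.imwrite("pics/lid.png",H)
```

```text
(no output)
```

View pics/lid.png

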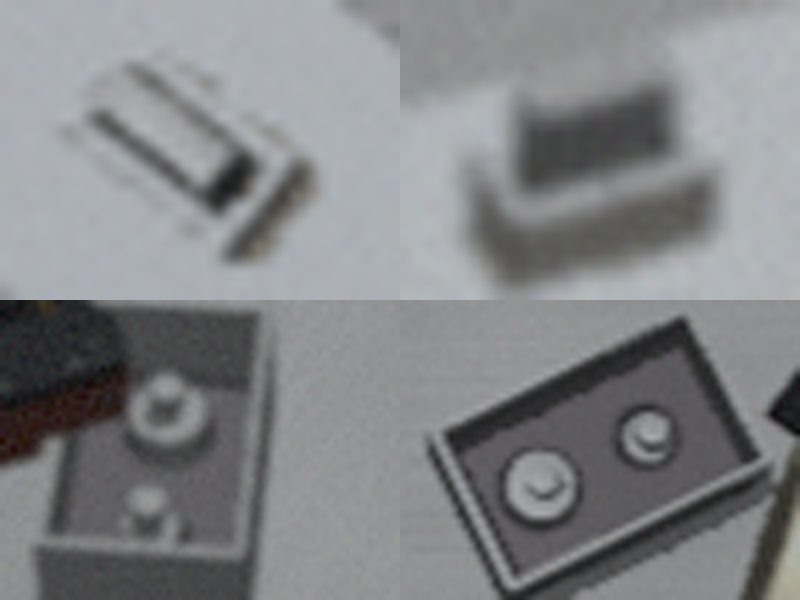

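Both weights are seated in their own pockets. Tab top: top-view crop (166,130), scene crop (595,78). Case rim corners: (431,435), (685,318), (772,465), (512,592).

Run:
```python
from h import *
import pickle
t,s=pickle.load(open("2.pkl","rb"))
P=lambda u,v,x,y,k:((u+.5)/k-.5+x,(v+.5)/k-.5+y)
r=lambda a:np.round(a,4)
print("tab t",r(ray(t,P(166,130,190,194,12.5),.068)),"s",r(ray(s,P(195,78,257,143,12.5),.068)))
for n in(s,): print("sleeve front corners s",r([ray(s,P(u,v,257,143,12.5),.042)[:2] for u,v in((100,215),(315,178))]))
k=400/68
c=[ray(t,P(u,v-300,252,170,k),.082)[:2] for u,v in((31,435),(285,318),(372,465),(112,592))];print("case t",r(c),r(np.mean(c,0)))
k=400/72;c=[ray(s,P(u,v-300,205,185,k),.082)[:2] for u,v in((38,546),(247,553),(272,310))];print("case s",r(c),"mid diag",r((c[0]+c[2])/2),[r(np.linalg.norm(c[i]-c[i-1])) for i in(1,2)])
# plate in both: white mask moments with all-pixel corners
im=t["color"][170:245,165:245].min(2).astype(np.float32);m=cv2.threshold(cv2.resize(im,None,fx=4,fy=4,interpolation=cv2.INTER_CUBIC),155,1,0)[1].astype(np.uint8)
cs,_=cv2.findContours(m,0,1);R=cv2.minAreaRect(cv2.convexHull(max(cs,key=cv2.contourArea)));print(R)
print("plate t",r(ray(t,((R[0][0]+.5)/4-.5+165,(R[0][1]+.5)/4-.5+170),.018)))
im=s["color"][125:190,230:315].min(2).astype(np.float32);m=cv2.threshold(cv2.resize(im,None,fx=4,fy=4,interpolation=cv2.INTER_CUBIC),147,1,0)[1].astype(np.uint8)
cs,_=cv2.findContours(m,0,1);h=cv2.convexHull(max(cs,key=cv2.contourArea));q=cv2.approxPolyDP(h,12,True)[:,0];q=[ray(s,((u+.5)/4-.5+230,(v+.5)/4-.5+125),.018)[:2] for u,v in q];print("plate s",r(q),r(np.mean(q,0)))
```

```text
tab t [0.4717 0.2508 0.068 ] s [0.4727 0.2548 0.068 ]
sleeve front corners s [[0.4636 0.2235]
 [0.5038 0.2626]]
case t [[ 0.5056  0.0769]
 [ 0.5705 -0.0628]
 [ 0.4882 -0.1076]
 [ 0.4198  0.0338]] [ 0.496  -0.0149]
case s [[ 0.4936 -0.1059]
 [ 0.58   -0.0594]
 [ 0.5112  0.0779]] mid diag [ 0.5024 -0.014 ] [np.float64(0.0981), np.float64(0.1536)]
((158.860595703125, 145.29835510253906), (205.3415985107422, 140.5818634033203), 37.92108154296875)
plate t [0.4733 0.2534 0.018 ]
plate s [[0.5554 0.3982]
 [0.5964 0.3028]
 [0.4678 0.1539]
 [0.373  0.2202]
 [0.4934 0.384 ]] [0.4972 0.2918]
```

Request:
step_arm(
  commands=[
    [-1.68, 15.9, 0, 0, 26],
    [-1.68, 15.9, 0, 0, 26],
    [-1.68, 15.9, 0, 0, 26],
    [-1.68, 15.9, 0, 0, 26],
    [-1.68, 15.9, 0, 0, 26],
    [-1.68, 15.9, 0, 0, 26],
    [-1.68, 15.9, 0, 0, 26],
    [-1.68, 15.9, 0, 0, 26],
    [-1.68, 15.9, 0, 0, 26],
    [-1.68, 15.9, 0, 0, 26],
  ],
)

```text
time: 20.53
ee_pos: [0.4708, 0.2572, 0.1956]
orientation: [0.894, 0.448, -0.0, -0.001]
force: [0.4, 0.6, 0.5]
finger_gap: 0.0258
grasp_force: 0.0
```

Request:
step_arm(
  commands=[
    [0, 0, 0, 0, 26],
    [0, 0, 0, 0, 26],
    [0, 0, -1, 0, 26],
    [0, 0, -2.4, 0, 26],
    [0, 0, -3.6, 0, 26],
    [0, 0, -4.2, 0, 26],
    [0, 0, -4.2, 0, 26],
    [0, 0, -4.2, 0, 26],
  ],
)

```text
time: 21.2
ee_pos: [0.4726, 0.2513, 0.0909]
orientation: [0.896, 0.445, -0.001, 0.0]
force: [-0.2, -0.1, 0.8]
finger_gap: 0.0261
grasp_force: 0.0
```

Request:
step_arm(
  commands=[
    [0, 0.06, -0.5, 0, 26],
    [0, 0.06, -1.2, 0, 26],
    [0, 0.06, -1.9, 0, 26],
    [0, 0.06, -2.4, 0, 26],
    [0, 0.06, -2.7, 0, 26],
    [0, 0.06, -2.85, 0, 26],
    [0, 0.06, -2.85, 0, 26],
    [0, 0.06, -2.85, 0, 26],
  ],
)

```text
time: 21.87
ee_pos: [0.4735, 0.2543, 0.0211]
orientation: [0.895, 0.445, 0.001, 0.0]
force: [-0.5, -0.4, -0.2]
finger_gap: 0.026
grasp_force: 0.0
```

Request:
step_arm(
  commands=[
    [0, 0, 0, 0, 8],
    [0, 0, 0, 0, 8],
    [0, 0, 0, 0, 8],
    [0, 0, 0, 0, 8],
    [0, 0, 0, 0, 8],
    [0, 0, 0, 0, 8],
  ],
  grip_force=8,
)

```text
time: 22.37
ee_pos: [0.4743, 0.2539, 0.0214]
orientation: [0.895, 0.445, 0.001, 0.001]
force: [4.3, -2.7, 3.7]
finger_gap: 0.0138
grasp_force: 8.0
```

Request:
step_arm(
  commands=[
    [0, 0, 0, 0, 6],
    [0, 0, 0, 0, 6],
    [0, 0, 0.3, 0, 6],
    [0, 0, 0.8, 0, 6],
    [0, 0, 1.6, 0, 6],
    [0, 0, 2.6, 0, 6],
    [0, 0, 3.6, 0, 6],
    [0, 0, 4.4, 0, 6],
    [0, 0, 4.8, 0, 6],
    [0, 0, 4.8, 0, 6],
  ],
  grip_force=45,
)

```text
time: 23.2
ee_pos: [0.4736, 0.2549, 0.143]
orientation: [0.895, 0.446, 0.002, -0.0]
force: [0.3, 0.7, -4.8]
finger_gap: 0.0139
grasp_force: 45.0
```

Request:
step_arm(
  commands=[
    [0.02, -0.2, 0, 0.2, 6],
    [0.06, -0.6, 0, 0.6, 6],
    [0.1, -1.1, 0, 1.1, 6],
    [0.16, -1.7, 0, 1.7, 6],
    [0.22, -2.3, 0, 2.3, 6],
    [0.28, -2.9, 0, 2.9, 6],
    [0.34, -3.5, 0, 3.5, 6],
    [0.4, -4.1, 0, 4.1, 6],
    [0.46, -4.7, 0, 4.7, 6],
    [0.52, -5.3, 0, 5.3, 6],
  ],
)

```text
time: 24.03
ee_pos: [0.4848, 0.121, 0.1377]
orientation: [0.738, 0.675, -0.002, -0.001]
force: [0.4, -0.2, -5.4]
finger_gap: 0.0135
grasp_force: 45.0
```

Request:
step_arm(
  commands=[
    [0.06, -0.6, 0, 0.6, 6],
    [0.12, -1.2, 0, 1.2, 6],
    [0.18, -1.8, 0, 1.8, 6],
    [0.24, -2.4, 0, 2.4, 6],
    [0.3, -3, 0, 3, 6],
    [0.36, -3.6, 0, 3.6, 6],
    [0.4, -4.2, 0, 4.2, 6],
    [0.44, -4.7, 0, 4.7, 6],
    [0.48, -5.1, 0, 5.0, 6],
    [0.5, -5.4, 0, 5.25, 6],
  ],
)

```text
time: 24.87
ee_pos: [0.4974, -0.014, 0.1377]
orientation: [0.528, 0.849, -0.001, -0.002]
force: [0.3, -0.1, -5.7]
finger_gap: 0.014
grasp_force: 45.0
```

Request:
step_arm(
  commands=[
    [0, 0, 0, 0, 6],
    [0, 0, 0, 0, 6],
    [0, 0, 0, 0, 6],
    [0, 0, 0, 0, 6],
    [0, 0, 0, 0, 6],
  ],
)

```text
time: 25.28
ee_pos: [0.4984, -0.0128, 0.1399]
orientation: [0.528, 0.849, -0.0, -0.0]
force: [-0.9, 0.3, -5.2]
finger_gap: 0.0133
grasp_force: 45.0
```

Request:
step_arm(
  commands=[
    [0.04, -0.02, -0.4, 0, 6],
    [0.04, -0.02, -0.8, 0, 6],
    [0.04, -0.02, -1.1, 0, 6],
    [0.04, -0.02, -1.3, 0, 6],
    [0.04, -0.02, -1.3, 0, 6],
    [0.04, -0.02, -1.3, 0, 6],
  ],
)

```text
time: 25.78
ee_pos: [0.4991, -0.0138, 0.1071]
orientation: [0.528, 0.849, -0.0, -0.001]
force: [0.1, 0.6, -4.9]
finger_gap: 0.014
grasp_force: 45.0
```

Request:
step_arm(
  commands=[
    [0, 0, -0.08, 0, 6],
    [0, 0, -0.16, 0, 6],
    [0, 0, -0.24, 0, 6],
    [0, 0, -0.32, 0, 6],
    [0, 0, -0.32, 0, 6],
    [0, 0, -0.32, 0, 6],
  ],
)

```text
time: 26.28
ee_pos: [0.4994, -0.0139, 0.0996]
orientation: [0.528, 0.849, -0.0, -0.0]
force: [0.0, 1.0, -5.0]
finger_gap: 0.0137
grasp_force: 45.0
```

Request:
step_arm(
  commands=[
    [0, 0, -0.06, 0, 6],
    [0, 0, -0.12, 0, 6],
    [0, 0, -0.18, 0, 6],
    [0, 0, -0.22, 0, 6],
    [0, 0, -0.22, 0, 6],
    [0, 0, -0.22, 0, 6],
  ],
)

```text
time: 26.78
ee_pos: [0.4995, -0.0139, 0.0941]
orientation: [0.528, 0.849, -0.0, -0.0]
force: [-0.1, -0.4, -4.5]
finger_gap: 0.0137
grasp_force: 45.0
```

Request:
step_arm(
  commands=[
    [0, 0, -0.04, 0, 6],
    [0, 0, -0.08, 0, 6],
    [0, 0, -0.08, 0, 6],
    [0, 0, -0.08, 0, 6],
  ],
)

```text
time: 27.12
ee_pos: [0.4998, -0.0139, 0.0934]
orientation: [0.528, 0.849, 0.0, 0.001]
force: [-3.9, -1.2, 2.5]
finger_gap: 0.0139
grasp_force: 45.0
```

Request:
step_arm(
  commands=[
    [0, 0, -0.04, 0, 6],
    [0, 0, -0.04, 0, 6],
    [0, 0, -0.04, 0, 6],
  ],
)

```text
time: 27.37
ee_pos: [0.4998, -0.014, 0.0934]
orientation: [0.528, 0.849, 0.0, 0.001]
force: [-4.8, -0.2, 7.9]
finger_gap: 0.0138
grasp_force: 45.0
```

Seated: firm contact at the expected height (.0934). Release, open wider and lower around the sleeve.

Request:
step_arm(
  commands=[
    [0, 0, 0.1, 0, 6],
    [0, 0, 0.1, 0, 44],
    [0, 0, 0.1, 0, 44],
    [0, 0, 0.1, 0, 44],
    [0, 0, 0.1, 0, 44],
    [0, 0, 0.1, 0, 44],
    [0, 0, 0.1, 0, 44],
    [0, 0, 0.1, 0, 44],
  ],
  grip_force=8,
)

```text
time: 28.03
ee_pos: [0.4996, -0.0139, 0.0937]
orientation: [0.528, 0.849, 0.0, -0.0]
force: [0.0, -0.4, 0.2]
finger_gap: 0.044
grasp_force: 0.0
```

Request:
step_arm(
  commands=[
    [0, 0, -0.2, 0, 44],
    [0, 0, -0.4, 0, 44],
    [0, 0, -0.6, 0, 44],
    [0, 0, -0.75, 0, 44],
    [0, 0, -0.85, 0, 44],
    [0, 0, -0.85, 0, 44],
    [0, 0, -0.85, 0, 44],
  ],
)

```text
time: 28.62
ee_pos: [0.4994, -0.0139, 0.0722]
orientation: [0.528, 0.849, -0.0, -0.0]
force: [0.2, -0.2, 0.3]
finger_gap: 0.044
grasp_force: 0.0
```

Request:
step_arm(
  commands=[
    [0, 0, -0.08, 0, 44],
    [0, 0, -0.14, 0, 44],
    [0, 0, -0.14, 0, 44],
    [0, 0, -0.14, 0, 26],
    [0, 0, -0.14, 0, 26],
    [0, 0, -0.14, 0, 26],
    [0, 0, -0.14, 0, 26],
    [0, 0, -0.14, 0, 26],
    [0, 0, -0.14, 0, 26],
  ],
)

```text
time: 29.37
ee_pos: [0.4996, -0.0139, 0.0691]
orientation: [0.528, 0.849, 0.0, 0.0]
force: [0.2, 0.4, 0.8]
finger_gap: 0.031
grasp_force: 8.0
```

Request:
step_arm(
  commands=[
    [0, 0, 0, 0, 24],
    [0, 0, 0, 0, 24],
    [0, 0, 0.05, 0, 24],
    [0, 0, 0.15, 0, 24],
    [0, 0, 0.3, 0, 24],
    [0, 0, 0.5, 0, 24],
    [0, 0, 0.7, 0, 24],
    [0, 0, 0.9, 0, 24],
    [0, 0, 1.1, 0, 24],
    [0, 0, 1.3, 0, 24],
  ],
  grip_force=25,
)

```text
time: 30.2
ee_pos: [0.4996, -0.0139, 0.1022]
orientation: [0.528, 0.849, 0.0, 0.0]
force: [-0.5, -0.2, -2.3]
finger_gap: 0.0306
grasp_force: 25.0
```

Request:
step_arm(
  commands=[
    [0, 0, 0.25, 0, 24],
    [0, 0, 0.5, 0, 24],
    [0, 0, 0.8, 0, 24],
    [0, 0, 1.1, 0, 24],
    [0, 0, 1.4, 0, 24],
    [0, 0, 1.8, 0, 24],
    [0, 0, 2.2, 0, 24],
    [0, 0, 2.5, 0, 24],
    [0, 0, 2.7, 0, 24],
    [0, 0, 2.7, 0, 24],
  ],
)

```text
time: 31.03
ee_pos: [0.5002, -0.0139, 0.1707]
orientation: [0.528, 0.849, 0.001, 0.001]
force: [0.2, -0.0, -2.5]
finger_gap: 0.0307
grasp_force: 25.0
```

Request:
step_arm(
  commands=[
    [0, 0, 0, 0, 24],
    [0, 0, 0, 0, 24],
    [0, 0, 0, 0, 24],
    [0, 0, 0, 0, 24],
    [0, 0, 0, 0, 24],
    [0, 0, 0, 0, 24],
  ],
)

```text
time: 31.53
ee_pos: [0.4994, -0.0139, 0.1687]
orientation: [0.528, 0.849, -0.0, -0.0]
force: [0.5, 0.1, -2.2]
finger_gap: 0.0306
grasp_force: 25.0
```

Run:
```python
from h import *
o=ctrl.get_obs();print(o["ee_pos"],o["force"],o["finger_gap"])
s=grab("scene");cv2.imwrite("pics/end.png",cv2.resize(s["color"][100:260,180:330,::-1],None,fx=3.75,fy=3.75,interpolation=cv2.INTER_CUBIC))
```

```text
[ 0.49939058 -0.01387737  0.16867762] [ 0.54048682  0.09055296 -2.20443353] 0.030589129164559015
```

View pics/end.png

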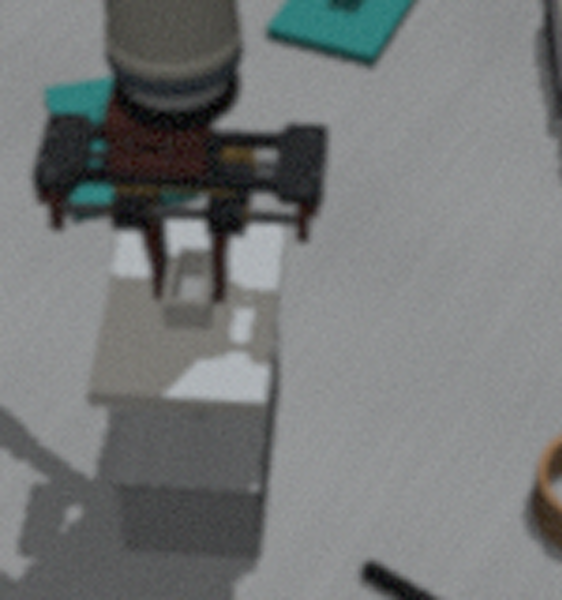

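The white lid hangs level at about crop (190,340). The inner lid lies flat on the case rim at about (190,450), and the 2.2 N load is the outer lid alone, raised 99.6 mm.

```bash
python3 -c "
from workcell import ctrl
print(ctrl.finish_job())"
```

```text
the job is handed in; nothing more can be done
None
```

Handed in at about 32 s of the 72 s limit: both weights are in their own pockets, the inner lid is seated on the rim, and the white outer lid is held level about 10 cm above where it sat.

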